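# Tuck the flap of the book box

## Robot

A 7-joint arm with a two-finger parallel gripper is mounted at the origin on the work surface. World frame = base frame: x ahead of the robot, y to its left, z up, the work surface at z = 0. Lengths are in m, angles in rad, forces in N, time in s.
With the tool pointing down it reaches from about 0.425 to 1.025 m from the base axis. Payload 9.4 kg.
Tool frame: the origin (TCP) lies at the centre of the arm's flange, where the gripper is bolted on; the fingertips stand 186 mm ahead of it and the grasp point (between the pads) lies 167 mm ahead of it; z points along the fingers, x is the direction in which the jaws open and shut, and the axes are right-handed (so a half turn about z gives the same grasp; the last joint's range is limited). The gripper opens to 93 mm and grips with 3 to 60 N. Pads are 15 mm wide; open, the fingers measure 128 mm over their backs; the gripper's body (75 mm by 188 mm) begins 65 mm behind the grasp point.
Start: joints at [-1.208, 0.599, -0.003, 1.599, 0.002, 0.943, -0.08], TCP at [0.309, 0.656, 0.405] pointing down, gripper open.
Joint ranges: [-2.57, 2.57], [-0.35, 1.97], [-1.29, 1.29], [0.11, 2.56], [-1.05, 4.19], [0.11, 1.86], [-2.63, 2.63]. Speed limits (rad/s): [2.22, 2.22, 3.01, 3.01, 3.14, 3.14, 3.14].

## Interface

Orientations are given as a unit quaternion [x, y, z, w].
In Python, from station import manip gives the robot as it stands. The module is installed in compiled form; this text tells all that it offers.
- The arm moves only by the tool drive_tool, never from a script. Its argument "series" is one flat list of numbers, 7 for each row, row after row: the turn, a rotation vector about the world's x, y, z in rad, then the shift along the world's x, y, z in mm, then the opening, from 0 (shut) to 1 (fully open). In form: [ax, ay, az, x, y, z, jaw, ax, ay, az, x, y, z, jaw, ...]. A call has 1 to 10 rows; each row shifts and turns the commanded pose from where the row before left it; what a row does not reach is not made up. A row lasts 1/12 s, in which the tool goes at most 41.7 mm and 7.16 degrees, less where a joint would pass 70% of its speed; a pose out of reach is approached as far as the arm can. A call with a gripper value outside its range is refused whole. The fingers move at their own pace and stop on an object; the grip force is fixed at half the most. Time passes only in rows, so rows that do not move let the fingers close. It gives the time, the measured TCP pose, the force and the opening at its end, in the units of the state.
- manip.observe(): the state, without advancing time (a new reading comes with each control period).
- manip.read_camera(name): name is "side" or "top"; returns a dict with "image" (480x640x3 uint8, blue, green, red), "fx", "fy", "cx", "cy" (pixels), "extrinsics" (4x4, takes a point from camera to world coordinates). Camera axes: x right, y up, looking along -z (the intrinsics and any distortion apply to the point x, -y, -z); pixel columns grow to the right and rows downward; lengths in m; the calibration is good to about 2 mm. A picture is of the moment at which its call begins. There is no depth.
- manip.sign_off(): hands the job in, once; it reports no verdict.
Trained networks look in a picture, given as the dict that the camera call returned (one of the last four; its "shot" number tells which), for a name from the list of things; names that differ only in an ending like _2 or _b are one class to them, and where a whole thing is asked for, a point or a joint stands for the part that bears it (a point fixed in the world has none). Each returns a list of dicts, best first, with "confidence" (0 to 1); they miss things now and then, are a little off and sometimes report something else, mostly with a low value. They report only what shows in the picture. A call takes as long as a camera call.
- manip.silhouettes(name, picture): "region" (480x640 bool, what is visible of it) and "point" ([column, row] in pixels, amid what is visible of it).
The state is a dict: "time_s": time; "joints": joint angles; "qvel": joint speeds; "tau": joint torques, N m; "tcp_pos": TCP position; "ee_rot": TCP orientation; "ft_force": force on the tool from outside, world axes, zero at the start; "moment": the same for the moment, N m; "width": opening from 0.0 (shut) to 1.0 (fully open).
Only numpy, scipy, OpenCV 4.12 (cv2) and the standard library are available. Lean on these libraries where they do the work, as an engineer would, in place of code of your own. Each camera call takes 0.05 s, during which the arm holds its last target. There are 200 camera calls.

## Task

Close the slate-blue book box on the desk using only pushes and presses of the fingertips: bend the tan tongue of its standing flap inwards at the crease, fold the flap over the box and press it down so that the tongue slides in beneath the dark red retaining strip and the flap lies flat and stays down by itself. Work gently, never pinch the flap, do not lift the box or push it out of its place, and leave the other things on the desk where they are.

Things in the scene. Friction and masses are not known exactly. Their poses are not given: they have to be found in the camera images.
- bookbox: loose slate-blue board box with a heavy book in it, about 1.6 kg, 210 (x) x 170 (y) x 52 high; origin at the centre of its underside, z up. Its flap is hinged along the top edge of the -x end and folds over towards +x; the robot stands roughly on the -x side. The top is flat except for the retaining strip
- hinge (a point): middle of the flap's hinge line, on the box's top -x edge (box x = -105, z = 52); the hinge line runs along the box's y
- lip (a point): middle of the lower front edge of the dark red retaining strip, the top of the mouth it forms: 138 from the hinge along the box's +x, 8 above the box top. Axes as the box's. The strip (30 along x, 154 along y, 3 thick) bridges the box top with 8 clear beneath it; open only to -x, mouth 130 wide, pocket 24 deep
- flap (a joint): angle of the slate-blue panel (85 from hinge to crease, 150 wide, 3 thick, rigid), rad: 0 = flat on the box, 1.57 = upright, up to 2.2. Its outer face is towards -x when upright, on top when flat. Friction about 0.1 N m, and a light spring (0.1 N m/rad) draws it to 1.7: folded down but not tucked, it springs back up to about 0.4
- tongue (a joint): bend at the crease of the tan tongue (65 from crease to edge, 112 wide, 3 thick, inner face cream) against the panel, rad: 0 = straight, positive = inwards, stops at 1.2. It stays as bent (friction 0.035 N m): a push on the outer face near its edge bends it before the panel swings far
- crease (a point): middle of the crease between panel and tongue, on the outer face; its fold line runs along the box's y
- tongue_edge (a point): middle of the tongue's free edge, half-way through its thickness. Flat and straight it lies 150 from the hinge, 12 inside the mouth. With the tongue bent 1.0 or more it comes down in front of the strip, bent much less it lands on it; pressing the crease down then straightens the tongue and drives the edge along the box top into the mouth
- bone_folder: bystander, loose, to be left alone: a flat ivory-coloured bone folder, 150 x 22 x 5, lying beside the box on its right (-y of the box); origin at the centre of its underside
- rook: bystander, loose, to be left alone: a brass chess rook, 38 across, 72 tall, beside the box on its left (+y of the box); origin at the centre of its underside
- loupe: bystander, loose, to be left alone: a black loupe, 44 across, 40 tall, beyond the far end of the box; origin at the centre of its underside
- mug: bystander, loose, to be left alone: a white mug, 82 across, 92 tall; origin at the centre of its underside
- vase: bystander, loose, to be left alone: a terracotta vase, 92 across, 120 tall; origin at the centre of its underside
- stamp: bystander, loose, to be left alone: a wooden hand stamp, 62 x 30, 72 tall; origin at the centre of its underside

How it is judged:
By the outcome, as a careful person would: the job done as asked, in the order asked, and still so for the second after the job is handed in, with the robot touching nothing.
It also fails if it takes over 50 s, if anything falls off the work surface, if the arm or the gripper's body presses on something with over 40 N, if the wrist force passes 120 N, or if a joint passes its speed limit or range.

## Working session

There is one attempt and no reset: what is moved stays moved. The work goes in short steps, Python scripts to look and compute and a tool call to move; the robot and the scene stay as the last step left them, time stands still between calls to the robot, and variables do not carry over. Pictures are saved under pics/ and viewed, about 8 in all and at most 12, crops included, and the job is handed in when it is done.

Besides the shell and the picture viewer there is one more tool, called after "Request:" as a command line: name --argument value ..., lists and objects as JSON in quotes. drive_tool: Moves the arm, as the interface text tells. Its arguments: {"type":"object","properties":{"series":{"type":"array"}},"required":["series"]}

```bash
mkdir -p pics
python3 - <<'E'
from station import manip
import cv2,numpy as np
s=manip.observe();print({k:np.round(v,3) for k,v in s.items()})
for n in("side","top"):
    p=manip.read_camera(n);cv2.imwrite(f"pics/{n}0.png",p["image"]);print(n,p["fx"],p["fy"],p["cx"],p["cy"],[k for k in p],np.round(p["extrinsics"],4).tolist())
    for o in("bookbox","hinge","flap","tongue","bone_folder","rook"):
        r=manip.silhouettes(o,p);print(o,[(np.round(d["point"]),round(d["confidence"],2),d["region"].sum()) for d in r])
E
```

```text
{'time_s': np.float64(0.0), 'joints': array([-1.208,  0.6  , -0.003,  1.6  ,  0.002,  0.943, -0.08 ]), 'qvel': array([-0.001, -0.001,  0.001, -0.001,  0.002,  0.002,  0.   ]), 'tau': array([ 0.0000e+00, -7.6507e+01,  1.4980e+00, -2.5236e+01, -5.2000e-02,
        1.7000e-02,  0.0000e+00]), 'tcp_pos': array([0.309, 0.656, 0.404]), 'ee_rot': array([ 0.844,  0.536, -0.001,  0.   ]), 'ft_force': array([ 0.038, -0.811,  0.4  ]), 'moment': array([ 0.025, -0.015, -0.007]), 'width': np.float64(1.002)}
side 595.7181495932108 595.7181495932108 321.5347002912684 235.9611210393205 ['image', 'fx', 'fy', 'cx', 'cy', 'extrinsics', 'shot'] [[0.9965, 0.0356, -0.0756, 0.4832], [-0.0825, 0.56, -0.8244, -1.0951], [0.013, 0.8277, 0.561, 0.8311], [0.0, 0.0, 0.0, 1.0]]
bookbox []
hinge [(array([326., 287.]), 0.98, np.int64(7912))]
flap [(array([290., 248.]), 0.56, np.int64(1121))]
tongue []
bone_folder [(array([356., 344.]), 0.93, np.int64(684))]
rook [(array([312., 243.]), 0.53, np.int64(298))]
top 618.348020352012 618.348020352012 319.5662694304393 240.92910443255144 ['image', 'fx', 'fy', 'cx', 'cy', 'extrinsics', 'shot'] [[-0.0017, 0.9951, -0.0989, 0.4238], [-1.0, -0.0008, 0.0089, 0.0107], [0.0088, 0.0989, 0.9951, 1.5999], [0.0, 0.0, 0.0, 1.0]]
bookbox [(array([363., 234.]), 0.97, np.int64(5767))]
hinge [(array([360., 234.]), 0.82, np.int64(5883))]
flap [(array([373., 269.]), 0.97, np.int64(708)), (array([360., 235.]), 0.35, np.int64(5821))]
tongue [(array([374., 265.]), 0.86, np.int64(560))]
bone_folder [(array([413., 216.]), 0.56, np.int64(446))]
rook [(array([304., 245.]), 0.67, np.int64(179))]
```

Run:
```python
import cv2
a=cv2.imread("pics/side0.png")[170:400,200:480];b=cv2.imread("pics/top0.png")[150:340,260:460]
cv2.imwrite("pics/s1.png",cv2.resize(a,None,fx=2.8,fy=2.6,interpolation=2))
cv2.imwrite("pics/t1.png",cv2.resize(b,None,fx=3,fy=3,interpolation=2))
```

```text
(no output)
```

View pics/s1.png

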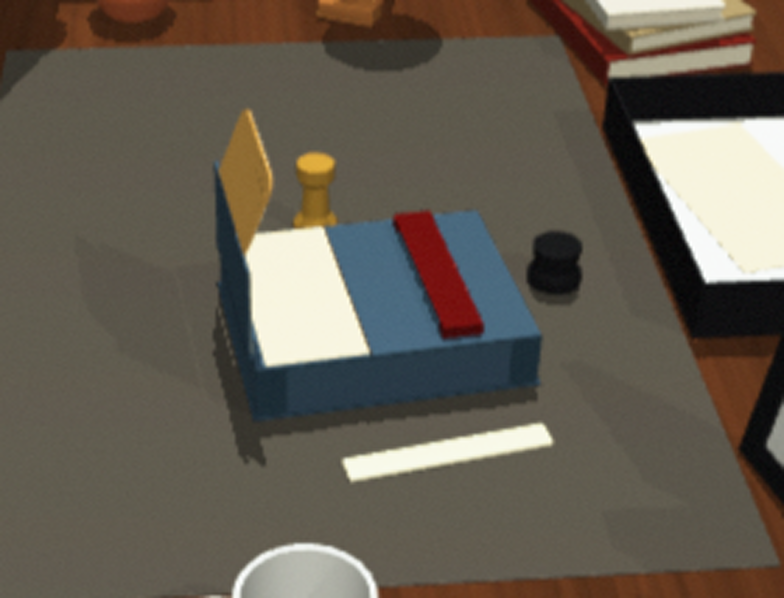

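View pics/t1.png

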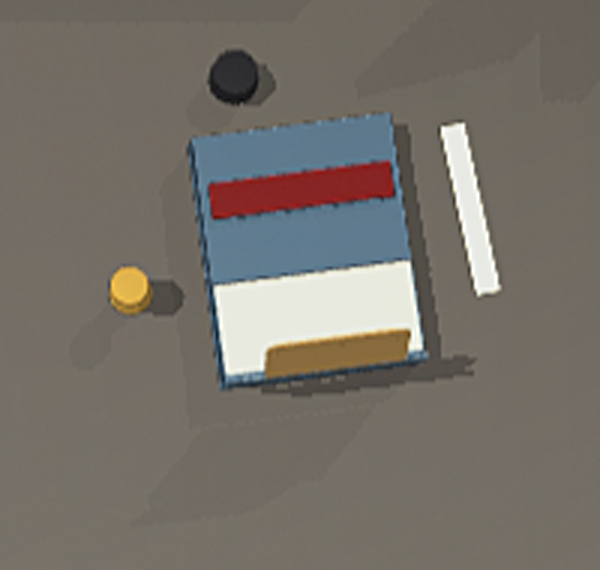

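View pics/side0.png

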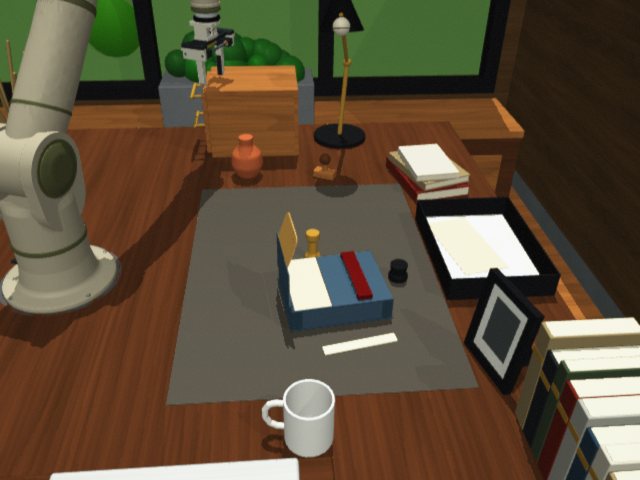

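Side crop: flap nearly upright at the box's left end, tongue edge at about (288,212)–(296,240) in full-image pixels. Top crop: box corners (324,197), (390,188), (402,268), (334,278), tongue edge (349,267)–(396,261). I'll fit the pose and both joint angles to these.

```bash
cat > h.py <<'E'
import numpy as np
from scipy.optimize import least_squares
def proj(p,P):
    E=p["extrinsics"];q=(np.atleast_2d(P)-E[:3,3])@E[:3,:3]
    return np.c_[p["fx"]*q[:,0]/-q[:,2]+p["cx"],-p["fy"]*q[:,1]/-q[:,2]+p["cy"]]
def world(b,L):  # box coords mm -> world
    L=np.atleast_2d(L)/1000.;c,s=np.cos(b[2]),np.sin(b[2])
    return np.c_[b[0]+c*L[:,0]-s*L[:,1],b[1]+s*L[:,0]+c*L[:,1],L[:,2]]
def flap(f,t,y1=0,y2=0,o=0): # crease, edge in box coords; panel direction at angle f from +x, tongue f+... inward
    c=np.array([-105+85*np.cos(f),y1,52+85*np.sin(f)])
    return c,np.array([c[0]+65*np.cos(f-t),y2,c[2]+65*np.sin(f-t)])
E
cat > fit.py <<'E'
from station import manip
from h import *
ps={n:manip.read_camera(n) for n in("side","top")}
T=[((105,85,52),(324.3,196.7)),((105,-85,52),(390,188.3)),((-105,-85,52),(401.7,268.3)),((-105,85,52),(334,278.3))]
S=[((105,-85,52),(391.8,298.1)),((105,85,52),(371.4,251.5)),((-105,-85,52),(292,310)),((105,-85,0),(392.1,317.7)),((-105,-85,0),(290.4,330.8))]
def res(v):
    r=[]
    for n,D in(("top",T),("side",S)): r.append(proj(ps[n],world(v,[a for a,_ in D]))-[b for _,b in D])
    for n,y,px in(("top",56,(349.3,266.7)),("top",-56,(396,261)),("side",56,(288.2,212.3)),("side",-56,(296.4,240.4))):
        r.append(proj(ps[n],world(v,flap(v[3],v[4],0,y)[1]))-px)
    for y,px in((75,(277,232.7)),(-75,(289,267))): r.append(proj(ps["side"],world(v,flap(v[3],v[4],y)[0]))-px)
    return np.vstack(r).ravel()
s=least_squares(res,[.5,0,.1,1.6,.3],loss="soft_l1");v=s.x
print(np.round(v,4));print(np.round(res(v).reshape(-1,2),1).tolist())
c,e=flap(v[3],v[4]);print("hinge,lip,crease,edge",np.round(world(v,[(-105,0,52),(33,0,60),c,e]),4).tolist())
E
python3 fit.py
```

```text
[ 0.5996 -0.1118  0.123   1.5819  0.3021]
[[-0.3, -1.2], [0.4, -0.9], [-0.0, 1.1], [0.4, -0.5], [1.3, 0.1], [-1.0, -1.2], [-1.4, 1.3], [-1.0, -0.2], [0.6, 0.1], [-1.0, -0.8], [1.1, -1.2], [-1.4, -2.9], [-0.2, -0.1], [0.2, -1.8], [-0.5, 7.0]]
hinge,lip,crease,edge [[0.4954, -0.1246, 0.052], [0.6324, -0.1077, 0.06], [0.4945, -0.1248, 0.137], [0.513, -0.1225, 0.1993]]
```

Request:
drive_tool --series '[0,0,0.0563,15.6,-38,0,0,0,0,0.0563,15.6,-38,0,0,0,0,0.0563,15.6,-38,0,0,0,0,0.0563,15.6,-38,0,0,0,0,0.0563,15.6,-38,0,0,0,0,0.0563,15.6,-38,0,0,0,0,0.0563,15.6,-38,0,0,0,0,0.0563,15.6,-38,0,0,0,0,0.0563,15.6,-38,0,0,0,0,0.0563,15.6,-38,0,0]'

```text
time_s: 1.63
tcp_pos: [0.4651, 0.2741, 0.405]
ee_rot: [0.661, 0.75, 0.0, 0.0]
ft_force: [1.5, -0.6, -0.2]
width: 0.331
```

Request:
drive_tool --series '[0,0,0,0,-40,0,0,0,0,0,0,-40,0,0,0,0,0,0,-40,0,0,0,0,0,0,-40,0,0,0,0,0,0,-40,0,0,0,0,0,0,-40,0,0,0,0,0,0,-40,0,0,0,0,0,0,-40,0,0,0,0,0,0,-40,0,0,0,0,0,0,-40,0,0]'

```text
time_s: 2.47
tcp_pos: [0.4643, -0.126, 0.4051]
ee_rot: [0.662, 0.749, 0.0, 0.0]
ft_force: [1.1, -0.7, -0.1]
width: 0.002
```

Request:
drive_tool --series '[0,0,0,4,0,-29,0,0,0,0,14,1,0,0,0,0,0,10,1.2,0,0,0,0,0,8,1,0,0,0,0,0,5,0.6,-2,0,0,0,0,5,0.6,-2,0,0,0,0,5,0.6,-2,0,0,0,0,4.2,0.5,-3.6,0,0,0,0,4.2,0.5,-3.6,0,0,0,0,4.2,0.5,-3.6,0]'

```text
time_s: 3.3
tcp_pos: [0.5285, -0.1172, 0.3586]
ee_rot: [0.662, 0.749, -0.0, -0.0]
ft_force: [-0.1, 0.3, -0.3]
width: 0.005
```

Request:
drive_tool --series '[0,0,0,3,0.4,-4.6,0,0,0,0,3,0.4,-4.6,0,0,0,0,3,0.4,-4.6,0,0,0,0,2.5,0.3,-3.5,0,0,0,0,2.5,0.3,-3.5,0]'

```text
time_s: 3.72
tcp_pos: [0.5445, -0.1154, 0.339]
ee_rot: [0.662, 0.749, 0.002, 0.002]
ft_force: [6.3, 1.7, 12.5]
width: 0.006
```

Run:
```python
from station import manip
import cv2
p=manip.read_camera("side");cv2.imwrite("pics/s2.png",cv2.resize(p["image"][170:370,220:420],None,fx=3,fy=3,interpolation=2))
```

```text
(no output)
```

View pics/s2.png

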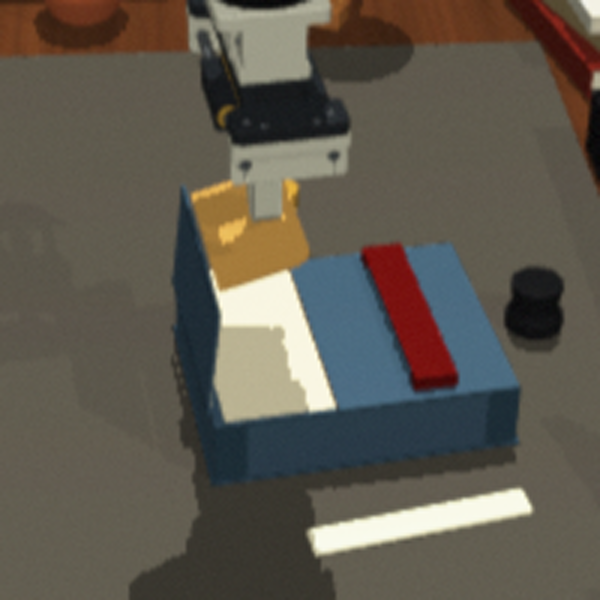

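The picture shows the tongue bent fully inwards (edge near (305,245) in the crop), panel upright, and the box not shifted. I'll lift off and go behind the panel.

Request:
drive_tool --series '[0,0,0,-2,0,8,0,0,0,0,0,0,15,0,0,0,0,0,0,15,0,0,0,0,-28,-3.4,0,0,0,0,0,-28,-3.4,0,0,0,0,0,-28,-3.4,0,0,0,0,0,0,0,-21,0,0,0,0,0,0,-21,0,0,0,0,0,0,-22,0,0,0,0,0,0,0,0]'

```text
time_s: 4.6
tcp_pos: [0.4551, -0.1259, 0.3096]
ee_rot: [0.662, 0.749, -0.001, -0.002]
ft_force: [-0.0, 0.9, -0.9]
width: 0.008
```

Run:
```python
from station import manip
import cv2
p=manip.read_camera("side");a=p["image"][170:370,220:420];b=manip.read_camera("top")["image"][160:310,290:440]
cv2.imwrite("pics/s3.png",cv2.hconcat([cv2.resize(a,(400,400)),cv2.resize(b,(400,400))]))
```

```text
(no output)
```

View pics/s3.png

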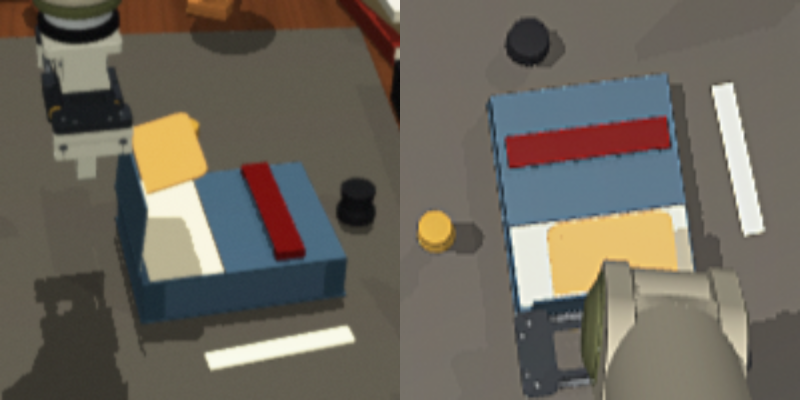

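Request:
drive_tool --series '[0,0,0,20,2.5,0,0,0,0,0,10,1.2,0,0,0,0,0,6.6,0.8,-0.7,0,0,0,0,6.6,0.8,-0.7,0,0,0,0,6.6,0.8,-0.7,0,0,0,0,6.6,0.8,-2.8,0,0,0,0,6.6,0.8,-2.8,0,0,0,0,6.6,0.8,-2.8,0,0,0,0,5.8,0.7,-4.3,0,0,0,0,5.8,0.7,-4.3,0]'

```text
time_s: 5.53
tcp_pos: [0.5378, -0.1159, 0.2924]
ee_rot: [0.662, 0.749, -0.0, -0.0]
ft_force: [-3.0, 0.0, 1.1]
width: 0.007
```

Request:
drive_tool --series '[0,0,0,4.7,0.6,-5.3,0,0,0,0,4.7,0.6,-5.3,0,0,0,0,0,0,0,0]'

```text
time_s: 5.78
tcp_pos: [0.5476, -0.1146, 0.2811]
ee_rot: [0.662, 0.749, -0.0, -0.0]
ft_force: [-0.0, -0.1, 1.1]
width: 0.008
```

Run:
```python
from station import manip
import cv2
p=manip.read_camera("side");a=p["image"][200:350,240:440];b=manip.read_camera("top")["image"][160:310,290:440]
cv2.imwrite("pics/s4.png",cv2.hconcat([cv2.resize(a,(480,360),interpolation=2),cv2.resize(b,(320,360))]))
```

```text
(no output)
```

View pics/s4.png

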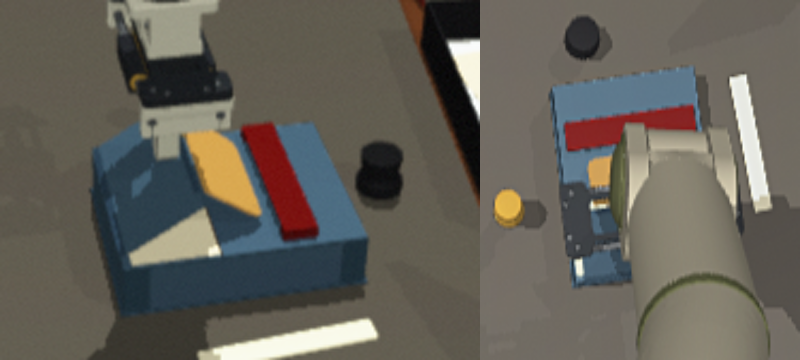

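The flap is at about 0.55 rad, and the tongue edge comes down just in front of the strip (crop (260,215) against the strip's near edge at (285,235)). Next I press the crease down.

Request:
drive_tool --series '[0,0,0,4,0.5,-5.3,0,0,0,0,2.7,0.3,-3,0,0,0,0,2.7,0.3,-3,0,0,0,0,2.6,0.3,-4.6,0,0,0,0,2.6,0.3,-4.6,0,0,0,0,2.6,0.3,-4.6,0]'

```text
time_s: 6.38
tcp_pos: [0.5641, -0.1129, 0.2569]
ee_rot: [0.662, 0.749, -0.0, -0.0]
ft_force: [-3.4, -0.5, 2.8]
width: 0.006
```

Run:
```python
from station import manip
import cv2
p=manip.read_camera("side");a=p["image"][200:350,240:440]
cv2.imwrite("pics/s5.png",cv2.resize(a,(640,480),interpolation=2))
```

```text
(no output)
```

View pics/s5.png

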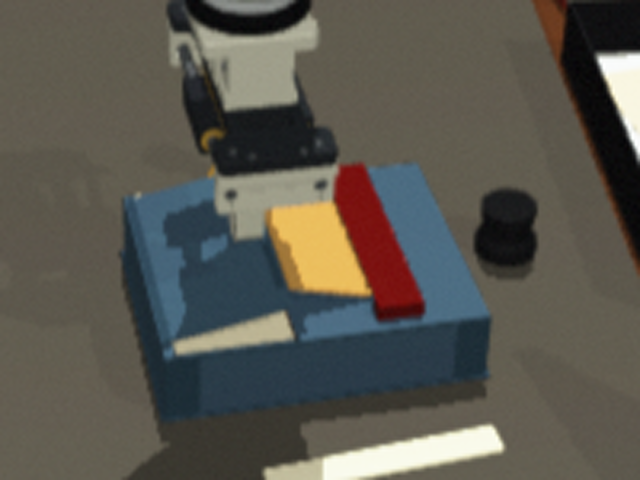

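The tongue edge (crop (370,295)) is low at the strip's mouth and sliding in. I'll keep pressing.

Request:
drive_tool --series '[0,0,0,1,0.1,-4,0,0,0,0,1,0.1,-4,0,0,0,0,0.5,0,-3,0,0,0,0,0,0,-2.5,0,0,0,0,0,0,-1.5,0,0,0,0,0,0,-1,0]'

```text
time_s: 6.93
tcp_pos: [0.5669, -0.1125, 0.2416]
ee_rot: [0.662, 0.749, 0.0, 0.0]
ft_force: [-4.8, 0.0, 19.7]
width: 0.007
```

Request:
drive_tool --series '[0,0,0,-1,0,3,0,0,0,0,0,0,10,0,0,0,0,0,0,30,0,0,0,0,-35,-4,20,0,0,0,0,-35,-4,20,0,0,0,0,-30,-4,10,0,0,0,0,0,0,0,0]'

```text
time_s: 7.52
tcp_pos: [0.4606, -0.1255, 0.3367]
ee_rot: [0.663, 0.749, -0.001, 0.0]
ft_force: [-0.2, 0.2, -0.7]
width: 0.005
```

Run:
```python
from station import manip
import cv2
p=manip.read_camera("side");a=p["image"][220:340,270:430];b=manip.read_camera("top")["image"][160:310,290:440]
cv2.imwrite("pics/s6.png",cv2.hconcat([cv2.resize(a,(480,360),interpolation=2),cv2.resize(b,(320,360))]))
```

```text
(no output)
```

View pics/s6.png

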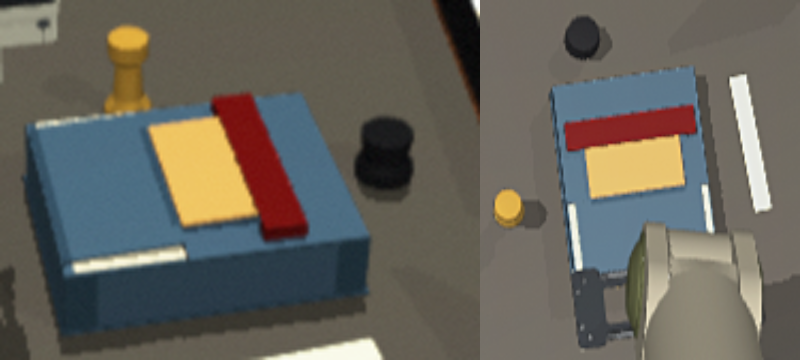

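Run:
```python
from station import manip
from h import *
import cv2
p=manip.read_camera("side");b=(.5996,-.1118,.123)
q=p["image"].copy()
for z in(55,60,65):
    print(z,((proj(p,world(b,[(-20,-75,z),(-20,-56,z),(-20,56,z),(-105,-75,55)]))-[270,220])*3).round().tolist())
r=manip.silhouettes("tongue",p)+manip.silhouettes("flap",p)
for d in r:
    ys,xs=np.where(d["region"]);print(d["confidence"],xs.min(),xs.max(),ys.min(),ys.max(),d["region"].sum())
```

```text
55 [[185.0, 245.0], [179.0, 227.0], [146.0, 129.0], [59.0, 261.0]]
60 [[186.0, 239.0], [179.0, 221.0], [146.0, 123.0], [59.0, 261.0]]
65 [[186.0, 233.0], [180.0, 215.0], [146.0, 118.0], [59.0, 261.0]]
0.59 320 354 259 294 833
0.25 279 355 257 306 2789
0.89 280 354 257 306 2731
```

Request:
drive_tool --series '[0,0,0,0,0,10,0,0,0,0,0,0,10,0,0,0,0,0,0,0,0,0,0,0,0,0,0,0,0,0,0,0,0,0,0,0,0,0,0,0,0,0,0,0,0,0,0,0,0,0,0,0,0,0,0,0,0,0,0,0,0,0,0,0,0,0,0,0,0,0]'

```text
time_s: 8.6
tcp_pos: [0.4656, -0.1246, 0.3542]
ee_rot: [0.662, 0.749, -0.0, -0.0]
ft_force: [0.0, -0.7, 0.2]
width: 0.001
```

Run:
```python
from station import manip
import numpy as np
p=manip.read_camera("side")
for n in("tongue","flap"):
  for d in manip.silhouettes(n,p)[:1]:
    ys,xs=np.where(d["region"]);print(d["confidence"],xs.min(),xs.max(),ys.min(),ys.max(),d["region"].sum())
print(manip.observe()["ft_force"]);print(manip.sign_off())
```

```text
0.57 320 355 259 294 853
0.59 279 355 257 306 2765
[-0.10575183  0.54078175 -0.80348444]
the job is handed in; nothing more can be done
None
```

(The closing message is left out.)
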